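# Look into the square pedal bin and ease its lid shut

## Task

I want to see whether the little square pedal bin needs emptying: press its pedal down so that its lid is fully open and keep it open for about three seconds, then let the pedal come up slowly under the finger so that the lid closes without slamming. Leave the round pedal bin's pedal and lid alone.

Things in the scene. Friction and masses are not known exactly. Their poses are not given: they have to be found in the camera images.
- square_pad (a point): Top centre of the square bin's pedal pad: black, ribbed, 36 mm long (bin's x), 40 mm wide (y), on a lever in front of the bin. At rest about 51 mm above the worktop, free end leaning 10 degrees up. Pressed straight down it sinks 32 mm to a stop (then leans 10 degrees down; under 2 mm to and fro). A spring pushes it up: 6 N at first, 9 N at the stop; let go of, it snaps up, slamming the lid.
- square_lid (a joint): Lid angle of the square bin, rad: 0 shut, 1.26 fully open (pedal at its stop). The lid hinges at the bin's rear and is linked to the pedal: 1 mm down at the pad opens it by about 0.04 rad. It shows a lemon inside when open.
- square_bin: Square bin: brushed steel, 104 x 104 mm, 134 mm high with its square lid, fixed to the worktop. Origin: centre of its underside; z up, -x out of its front, where the pedal is (pad centre 145 mm from the origin; lever's pin at 56 mm, 34 mm high), y across it. A round bin of the same height, steel and pedal stands about 135 mm beside it, on either side.
- round_lid (a joint): Lid angle of the round bin (104 mm across, round lid), rad: 0 shut; it too is linked to that bin's own pedal. To be left alone.

How it is judged:
On the way:
1. the square bin's lid is held open (over 1.05 of 1.26 rad) for 2 s by the pedal, the gripper being at the pedal pad (value of joint square_lid above 1.05 rad and distance between the grasp point and square_pad below 0.07 m), for 2 s.
At the end, for the whole second after the job is handed in: The square bin's lid is shut again (within 0.06 rad), its pedal let go of and up; the round bin's lid is shut too (within 0.06 rad) (value of joint each of square_lid, round_lid below 0.06 rad); the robot touches nothing.
It fails at once if the square bin's lid slams: it falls faster than 4 rad/s (the pedal pad rising at about 100 mm/s) (velocity of joint square_lid below -4 rad/s).
It fails at once if the round bin is opened (its lid over 0.15 rad) (value of joint round_lid above 0.15 rad).
It also fails if it takes over 40 s, if anything falls off the work surface, if the arm or the gripper's body presses on something with over 40 N, if the wrist force passes 120 N, or if a joint passes its speed limit or range.

## Robot

A 6-joint arm with a two-finger parallel gripper is mounted at the origin on a cart in front of the work surface, level with it; the furniture and walls round the work are solid. World frame = base frame: x ahead of the robot, y to its left, z up, the work surface at z = 0. Lengths are in m, angles in rad, forces in N, time in s.
With the tool pointing down it reaches from about 0.25 to 0.725 m from the base axis. Payload 4 kg.
Tool frame: the origin (TCP) lies on the centre line of the jaws, within the pads' length; the fingertips stand 17 mm ahead of it and the grasp point (between the pads) lies 2 mm behind it; z points along the fingers, y is the line along which they close (so a half turn about z gives the same grasp; the last joint's range is limited). The gripper opens to 85 mm and grips with 20 to 120 N. Pads are 22 mm wide; open, the fingers measure 114 mm over their backs; the gripper's body (76 mm by 85 mm) begins 54 mm behind the grasp point. The pads swing forward as they close: fully open they stand 13 mm farther back than shut.
Start: joints at [1.322, 0.241, 0.005, 1.335, 0, 1.571], TCP at [0.123, 0.485, 0.211] pointing down, gripper open.
Joint ranges: [-2.72, 2.72], [-1.05, 1.87], [-1.09, 1.28], [-1.99, 2.15], [-1.42, 1.44], [-3.14, 3.14]. Speed limits (rad/s): [2.79, 2.79, 3.14, 3.14, 3.14, 3.14].

## Interface

Orientations are given as a unit quaternion [x, y, z, w].
In Python, from workcell import get_obs, imaging, order gives the robot as it stands.
- The arm moves only by the tool apply_moves, never from a script. Its argument "targets" is a list that holds one entry, the list of rows, each a list of 5 numbers: the shift along the world's x, y, z in units of 40 mm (1.0 is 40 mm), then the turn about the world's z in degrees, then the gripper command: -1 is shut, 1 is fully open, values between are in proportion. In form: [[[dx, dy, dz, turn, fingers], ...]]. A call has 1 to 8 rows; each row shifts and turns the commanded pose from where the row before left it; what a row does not reach is not made up. A row lasts 1/12 s, in which the tool goes at most 41.7 mm and 7.16 degrees, less where a joint would pass 70% of its speed; a pose out of reach is approached as far as the arm can. A call is refused whole if a number of a shift passes 1 or a number of a turn 7.16, either way. A call with a gripper value outside its range is refused whole. The fingers move at their own pace and stop on an object; the grip force is fixed at half the most. Time passes only in rows, so rows that do not move let the fingers close. It gives the time, the measured TCP pose, the force, the opening and the grip force at its end, in the units of the state.
- get_obs(): the state, without advancing time (a new reading comes with each control period).
- imaging.camera(name): name is "scene" or "top" or "wrist"; returns (picture, depth): 480x640x3 uint8, blue, green, red; 480x640 float32, m along the optical axis (not along the pixel's ray), 0 where there is no reading.
- imaging.get_calibration(name): a dict with "camera_matrix" (3x3 intrinsics, pixels), "k1" (the pictures are not rectified: a ray, as slopes to the right and down, at radius r is drawn at 1 + k1 r^2 times it, then the intrinsics apply), "eye" and "rotation" of the camera in the world; the wrist camera has in their place "hand_eye" (4x4, takes a point from camera to tool coordinates, whose origin is the TCP and whose axes are the flange's). Camera axes: x right, y down, z forward; pixel columns grow to the right and rows downward; lengths in m; the calibration is good to about 2 mm. A picture is of the moment at which its call begins: read the wrist's pose just before it. get_calibration takes no time and is no camera call.
- order.job_done(): hands the job in; it is judged then, once.
The state is a dict: "clock": time; "joint_pos": joint angles; "joint_vel": joint speeds; "tau": joint torques, N m; "eef_pos": TCP position; "tool_rot": TCP orientation; "ft_force": force on the tool from outside, world axes, zero at the start; "ft_torque": the same for the moment, N m; "grip_width": finger opening in m; "grasp_force": force on a finger pad.
Only numpy, scipy, OpenCV 4.12 (cv2) and the standard library are available. Lean on these libraries where they do the work, as an engineer would, in place of code of your own. Each camera call takes 0.05 s, during which the arm holds its last target. There are 200 camera calls.

## Working session

There is one attempt and no reset: what is moved stays moved. The work goes in short steps, Python scripts to look and compute and a tool call to move; the robot and the scene stay as the last step left them, time stands still between calls to the robot, and variables do not carry over. Pictures are saved under pics/ and viewed, at most 10 in all, crops included, and the job is handed in when it is done.

Besides the shell and the picture viewer there is one more tool, called after ">>>" by a JSON object that holds its "method" and its "body". apply_moves: Moves the arm, as the interface text tells. Its arguments: {"type":"object","properties":{"targets":{"type":"array","items":{"type":"array","items":{"type":"array","items":{"type":"number"}}}}},"required":["targets"]}

```bash
mkdir -p pics; cat > h.py <<'E'
import numpy as np, cv2
from workcell import get_obs, imaging, order
from scipy.spatial.transform import Rotation as R
def pose(name,obs=None):
    c=imaging.get_calibration(name)
    if name!="wrist": return c,np.array(c["rotation"]),np.array(c["eye"])
    T=np.array(c["hand_eye"]); Rt=R.from_quat(obs["tool_rot"]).as_matrix()
    return c,Rt@T[:3,:3],Rt@T[:3,3]+np.array(obs["eef_pos"])
def cloud(name,uv,depth=None,z=None,obs=None):
    c,Rm,e=pose(name,obs); uv=np.asarray(uv,float).reshape(-1,1,2)
    K=np.array(c["camera_matrix"])
    n=cv2.undistortPoints(uv,K,np.array([c["k1"],0,0,0.]))[:,0]
    d=np.c_[n,np.ones(len(n))]
    if depth is not None:
        i=np.round(uv[:,0]).astype(int); s=depth[i[:,1],i[:,0]][:,None]; return e+(d*s)@Rm.T
    w=d@Rm.T; return e+w*((z-e[2])/w[:,2])[:,None]
E
python3 - <<'E'
from h import *
for n in("scene","top"):
    p,d=imaging.camera(n); cv2.imwrite(f"pics/{n}.png",p); np.save(n+".npy",d); c=imaging.get_calibration(n); print(n,c["eye"],(d>0).mean())
o=get_obs();print(o["clock"],o["eef_pos"],o["tool_rot"],o["ft_force"])
E
```

```text
scene [0.12485077 0.11700899 0.71351926] 0.9960481770833334
top [ 0.42859338 -0.31260923  1.0047139 ] 0.9959635416666667
0.1 [0.12296563 0.48402457 0.21030611] [ 1.24069214e-01  9.92273122e-01 -9.30826947e-04 -1.20138844e-04] [-1.02537564  0.09665007  0.15830678]
```

View pics/scene.png

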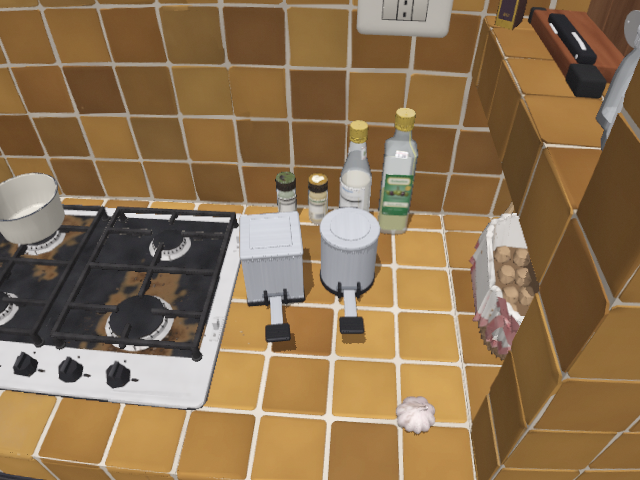

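View pics/top.png

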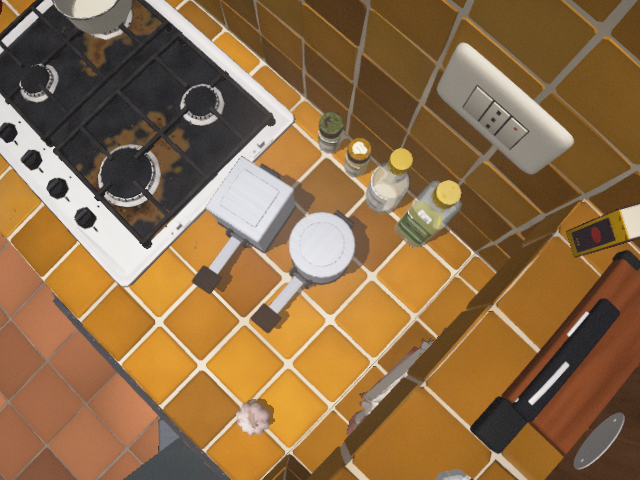

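The scene view shows the square bin on the left, with its pad at about (277,332). The round bin's pad is at (351,325). In the top view the pads are at (207,278) and (268,317).

```bash
python3 - <<'E'
from h import *
for n,b in(("scene",[(277,332),(351,325)]),("top",[(207,278),(268,317)])):
    p=cv2.imread(f"pics/{n}.png"); d=np.load(n+".npy")
    m=(p.max(2)<75).astype(np.uint8)
    k,l,s,c=cv2.connectedComponentsWithStats(m)
    for u,v in b:
        i=l[v,u]; ys,xs=np.where(l==i); q=np.c_[xs,ys]
        P=cloud(n,q,depth=d); t=P[P[:,2]>.035]
        r=cv2.minAreaRect(t[:,:2].astype(np.float32)*1000)
        print(n,(u,v),len(q),s[i,:4],"med",np.median(t,0).round(4),"rect",r)
    if n=="top":
        ax=cloud(n,[(252,198),(322,247)],depth=d); print("lids",ax.round(4))
        # square lid top
        q=np.argwhere(np.ones(d.shape))[:,::-1]; P=cloud(n,q,depth=d)
        c0=ax[0]; g=P[(np.abs(P[:,2]-.134)<.006)&(np.linalg.norm(P[:,:2]-c0[:2],axis=1)<.085)]
        print(cv2.minAreaRect(g[:,:2].astype(np.float32)*1000))
E
```

```text
Traceback (most recent call last):
  File "h.py", line 15, in cloud
    i=np.round(uv[:,0]).astype(int); s=depth[i[:,1],i[:,0]][:,None]; return e+(d*s)@Rm.T
                                                                              ~~~~~^~~~~
ValueError: matmul: Input operand 1 has a mismatch in its core dimension 0, with gufunc signature (n?,k),(k,m?)->(n?,m?) (size 4 is different from 3)
```

```bash
sed -i 's/np.array(c\["rotation"\])/R.from_quat(c["rotation"]).as_matrix()/' h.py; python3 - <<'E'
from h import *
for n,b in(("scene",[(277,332),(351,325)]),("top",[(207,278),(268,317)])):
    p=cv2.imread(f"pics/{n}.png"); d=np.load(n+".npy")
    m=(p.max(2)<75).astype(np.uint8)
    k,l,s,c=cv2.connectedComponentsWithStats(m)
    for u,v in b:
        i=l[v,u]; ys,xs=np.where(l==i); q=np.c_[xs,ys]
        P=cloud(n,q,depth=d); t=P[P[:,2]>.035]
        r=cv2.minAreaRect(t[:,:2].astype(np.float32)*1000)
        print(n,(u,v),len(q),s[i,:4],"med",np.median(t,0).round(4),"rect",r)
    if n=="top":
        ax=cloud(n,[(252,198),(322,247)],depth=d); print("lids",ax.round(4))
        q=np.argwhere(np.ones(d.shape))[:,::-1]; P=cloud(n,q,depth=d)
        c0=ax[0]; g=P[(np.abs(P[:,2]-c0[2])<.006)&(np.linalg.norm(P[:,:2]-c0[:2],axis=1)<.085)]
        print(cv2.minAreaRect(g[:,:2].astype(np.float32)*1000))
E
```

```text
scene (277, 332) 389 [266 323  25  19] med [ 0.5195 -0.1334  0.0522] rect ((336.26666259765625, -6.411376953125), (38.05019760131836, 488.1282043457031), 55.26720428466797)
scene (351, 325) 379 [340 317  24  17] med [ 0.4531 -0.2319  0.0524] rect ((289.1624755859375, -70.887451171875), (37.73187255859375, 497.78509521484375), 45.503761291503906)
top (207, 278) 265713 [  0   0 640 480] med [ 0.5999 -0.4921  0.4273] rect ((663.3594360351562, -142.3172607421875), (1124.8387451171875, 538.8760986328125), 44.35940933227539)
top (268, 317) 265713 [  0   0 640 480] med [ 0.5999 -0.4921  0.4273] rect ((663.3594360351562, -142.3172607421875), (1124.8387451171875, 538.8760986328125), 44.35940933227539)
lids [[ 0.6402 -0.2229  0.135 ]
 [ 0.5607 -0.3309  0.1321]]
((631.5460205078125, -234.26490783691406), (141.46685791015625, 102.95740509033203), 56.351524353027344)
```

>>> {"method": "apply_moves", "body": {"targets": [[[0.5, -0.77, 0, -5.5, -0.8], [0.5, -0.77, 0, -5.5, -0.8], [0.5, -0.77, 0, -5.5, -0.8], [0.5, -0.77, 0, -5.5, -0.8], [0.5, -0.77, 0, 0, -0.8], [0.5, -0.77, 0, 0, -0.8], [0.5, -0.77, 0, 0, -0.8], [0.5, -0.77, 0, 0, -0.8]]]}}

```text
clock: 0.77
eef_pos: [0.2834, 0.2364, 0.2109]
tool_rot: [0.311, 0.95, -0.0, -0.0]
ft_force: [0.1, 0.3, -0.6]
grip_width: 0.0087
grasp_force: 0.0
```

>>> {"method": "apply_moves", "body": {"targets": [[[0.5, -0.77, 0, 0, -0.8], [0.5, -0.77, 0, 0, -0.8], [0.5, -0.77, 0, 0, -0.8], [0.5, -0.77, 0, 0, -0.8], [0.5, -0.77, 0, 0, -0.8], [0.5, -0.77, 0, 0, -0.8], [0.5, -0.77, 0, 0, -0.8]]]}}

```text
clock: 1.35
eef_pos: [0.4234, 0.0207, 0.2109]
tool_rot: [0.311, 0.95, -0.0, -0.0]
ft_force: [0.9, 1.0, 1.0]
grip_width: 0.0085
grasp_force: 0.0
```

```bash
python3 - <<'E'
from h import *
o=get_obs();p,d=imaging.camera("wrist");cv2.imwrite("pics/w1.png",p);np.save("w1.npy",d)
import pickle;pickle.dump(o,open("o1.pkl","wb"))
print(o["clock"],o["eef_pos"],o["tool_rot"],o["grip_width"],o["ft_force"])
print(cloud("top",[(207,278),(268,317)],z=.051))
E
```

```text
1.35 [0.42343531 0.02074661 0.2108588 ] [ 3.11333577e-01  9.50300661e-01 -1.56993999e-05 -2.37654799e-04] 0.008463272090478745 [0.872594   1.00033902 1.00817216]
[[ 0.52397169 -0.13756213  0.051     ]
 [ 0.4570354  -0.24010651  0.051     ]]
```

View pics/w1.png

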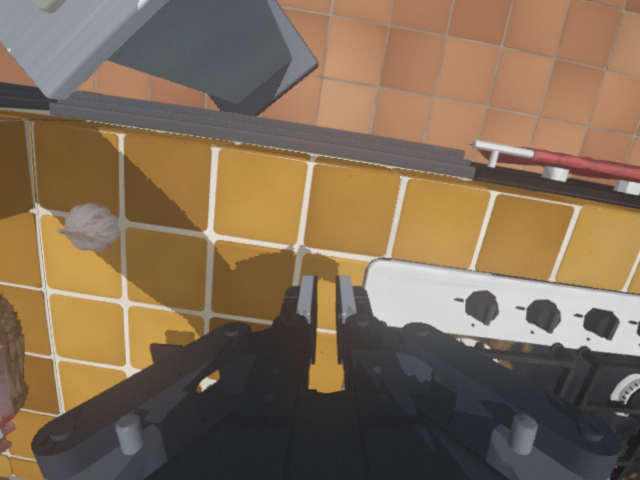

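The wrist camera faces away from the bin, so the pad isn't in view. The two fixed cameras put the pad within 5 mm of each other, so I'll go above it and check with the scene camera.

>>> {"method": "apply_moves", "body": {"targets": [[[0.5, -0.786, 0, 0, -0.8], [0.5, -0.786, 0, 0, -0.8], [0.5, -0.786, 0, 0, -0.8], [0.5, -0.786, 0, 0, -0.8], [0.49, -0.786, 0, 0, -0.8], [0, 0, -0.9, 0, -0.8], [0, 0, -0.9, 0, -0.8], [0, 0, -0.9, 0, -0.8]]]}}

```text
clock: 2.07
eef_pos: [0.5232, -0.1354, 0.1018]
tool_rot: [0.312, 0.95, 0.0, 0.001]
ft_force: [0.5, 0.0, 0.3]
grip_width: 0.0087
grasp_force: 0.0
```

>>> {"method": "apply_moves", "body": {"targets": [[[0, 0, -0.3, 0, -0.8], [0, 0, 0, 0, -0.8]]]}}

```text
clock: 2.23
eef_pos: [0.5187, -0.1335, 0.0862]
tool_rot: [0.311, 0.95, -0.0, -0.005]
ft_force: [-0.2, 1.1, -0.4]
grip_width: 0.0083
grasp_force: 0.0
```

```bash
python3 - <<'E'
from h import *
a,_=imaging.camera("scene");b,_=imaging.camera("top")
f=lambda p,u,v:cv2.resize(p[v:v+130,u:u+130],(400,400),interpolation=cv2.INTER_CUBIC)
cv2.imwrite("pics/c1.png",np.hstack([f(a,220,230),f(b,140,200)]))
o=get_obs();print(o["clock"],o["eef_pos"],o["ft_force"])
E
```

```text
2.3333 [ 0.52241612 -0.13432153  0.09082857] [ 0.10831233 -0.84181025 -0.32595037]
```

View pics/c1.png

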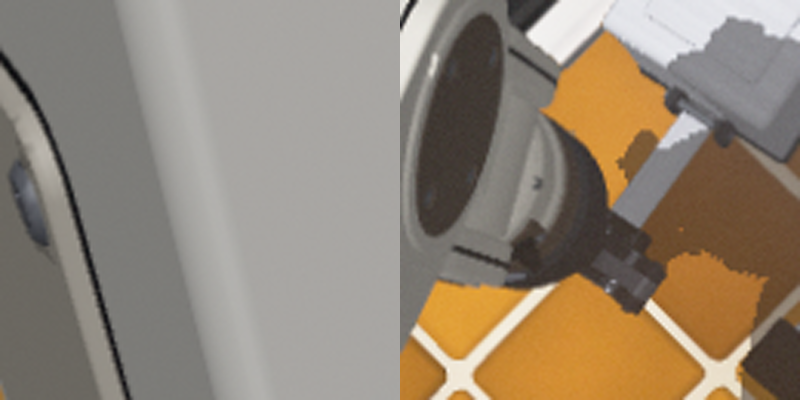

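The arm hides the pad in both views, but the tool is at the planned spot with the lever leading under it. I'll lower gently and feel for contact.

>>> {"method": "apply_moves", "body": {"targets": [[[0, 0, -0.1, 0, -0.8], [0, 0, -0.1, 0, -0.8], [0, 0, -0.1, 0, -0.8], [0, 0, -0.1, 0, -0.8], [0, 0, -0.1, 0, -0.8], [0, 0, -0.1, 0, -0.8], [0, 0, -0.05, 0, -0.8], [0, 0, 0, 0, -0.8]]]}}

```text
clock: 3.0
eef_pos: [0.5222, -0.1345, 0.0644]
tool_rot: [0.311, 0.95, -0.0, -0.001]
ft_force: [-1.2, -0.5, -0.6]
grip_width: 0.0089
grasp_force: 0.0
```

>>> {"method": "apply_moves", "body": {"targets": [[[0, 0, -0.05, 0, -0.8], [0, 0, -0.05, 0, -0.8], [0, 0, -0.05, 0, -0.8], [0, 0, 0, 0, -0.8], [0, 0, 0, 0, -0.8]]]}}

```text
clock: 3.42
eef_pos: [0.5226, -0.1346, 0.059]
tool_rot: [0.311, 0.95, -0.0, -0.0]
ft_force: [-0.6, 0.1, 0.2]
grip_width: 0.0089
grasp_force: 0.0
```

```bash
python3 - <<'E'
from h import *
a,_=imaging.camera("wrist");b,_=imaging.camera("top")
f=lambda p,u,v,w:cv2.resize(p[v:v+w,u:u+w],(400,400),interpolation=cv2.INTER_CUBIC)
cv2.imwrite("pics/c2.png",np.hstack([f(a,180,160,300),f(b,150,200,120)]))
o=get_obs();print(o["clock"],o["eef_pos"],o["ft_force"])
E
```

```text
3.5167 [ 0.52277995 -0.13462062  0.05915537] [ 1.39752337 -0.97392109  0.91526024]
```

View pics/c2.png

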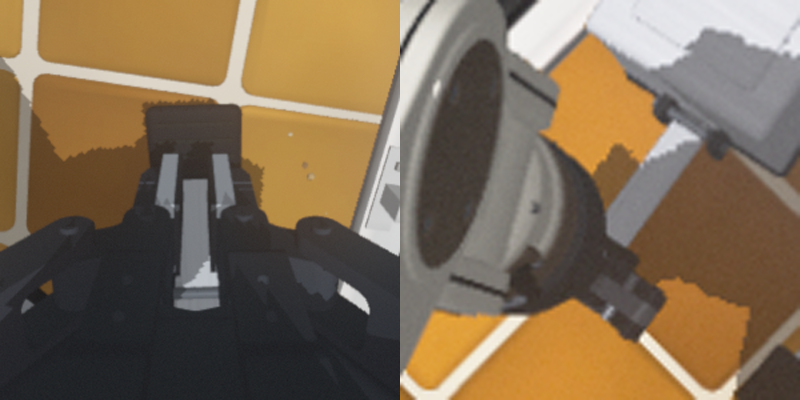

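The wrist crop shows the pad ahead of the fingertips (left crop, columns 147–241, rows 104–170), so the fingers look too far toward the bin. I'll measure it.

```bash
python3 - <<'E'
from h import *
o=get_obs();p,d=imaging.camera("wrist")
c=np.array([(147,104),(241,104),(241,150),(147,150),(194,112),(194,130),(194,150),(194,165),(194,240)])*.75+[180,160]
c2=c.copy(); c2[:4]+=np.array([(4,4),(-4,4),(-4,0),(4,0)])
P=cloud("wrist",c2,depth=d,obs=o); 
T=R.from_quat(o["tool_rot"]).as_matrix(); L=(P-o["eef_pos"])@T
for u,x,l in zip(c2,P,L): print(u.round(),x.round(4),"tool",l.round(4))
tips=cloud("wrist",np.array([(170,154),(221,154),(167,170),(223,170)])*.75+[180,162],depth=d,obs=o);print(((tips-o["eef_pos"])@T).round(4))
print(T.round(3),o["eef_pos"])
E
```

```text
[294. 242.] [ 0.5001 -0.1381  0.0517] tool [ 0.0162 -0.0162  0.0075]
[357. 242.] [ 0.5198 -0.1108  0.0526] tool [0.0165 0.0174 0.0065]
[357. 272.] [ 0.5356 -0.1215  0.0496] tool [-0.0026  0.0182  0.0096]
[294. 272.] [ 0.5144 -0.1494  0.0509] tool [-0.002  -0.0168  0.0083]
[326. 244.] [ 0.5108 -0.1251  0.0524] tool [0.0153 0.0006 0.0068]
[326. 258.] [ 0.5173 -0.1298  0.0518] tool [0.0073 0.0006 0.0074]
[326. 272.] [ 0.5247 -0.1353  0.0509] tool [-0.002   0.0006  0.0082]
[326. 284.] [ 0.5313 -0.1401  0.0483] tool [-0.0101  0.0006  0.0108]
[326. 340.] [ 0.5681 -0.1671  0.0367] tool [-0.0557  0.0006  0.0225]
[[ 0.0104 -0.0074 -0.0257]
 [ 0.0106  0.0097 -0.0263]
 [ 0.0109 -0.0076 -0.0388]
 [ 0.0108  0.0096 -0.0386]]
[[-0.806  0.591  0.   ]
 [ 0.591  0.806 -0.   ]
 [-0.     0.    -1.   ]] [ 0.52277995 -0.13462062  0.05915537]
```

The pad is centred under the tool, spanning about ±18 mm along tool x. The partly open fingers simply end higher than I assumed. I'll keep going down until I feel force.

>>> {"method": "apply_moves", "body": {"targets": [[[0, 0, -0.05, 0, -0.8], [0, 0, -0.05, 0, -0.8], [0, 0, -0.05, 0, -0.8], [0, 0, -0.05, 0, -0.8], [0, 0, 0, 0, -0.8], [0, 0, 0, 0, -0.8]]]}}

```text
clock: 4.07
eef_pos: [0.5225, -0.1345, 0.0508]
tool_rot: [0.311, 0.95, -0.0, -0.0]
ft_force: [0.1, -0.2, 0.6]
grip_width: 0.0085
grasp_force: 0.0
```

```bash
python3 - <<'E'
from h import *
o=get_obs();p,d=imaging.camera("wrist");cv2.imwrite("pics/w3.png",p)
c,Rm,e=pose("wrist",o)
print("cam in tool",np.array(c["hand_eye"]).round(3))
P=cloud("wrist",[(326,r) for r in range(230,350,10)],depth=d,obs=o);print(((P-o["eef_pos"])).round(4))
print(P[:,2].round(4))
K=np.array(c["camera_matrix"]);H=np.array(c["hand_eye"])
for z in(-.03,-.013,0,.017):
    q=(np.array([.011,.0043,z])-H[:3,3])@H[:3,:3];print(z,(K@(q/q[2]))[:2].round())
E
```

```text
cam in tool [[-0.    -0.958 -0.286  0.072]
 [ 1.    -0.     0.     0.001]
 [-0.    -0.286  0.958 -0.162]
 [ 0.     0.     0.     1.   ]]
[[-0.0072  0.0064 -0.0537]
 [-0.0018  0.0024 -0.0522]
 [-0.0114  0.0095  0.0015]
 [-0.0074  0.0065  0.0028]
 [-0.0023  0.0028  0.001 ]
 [ 0.0031 -0.0011 -0.0009]
 [ 0.0082 -0.0049 -0.0017]
 [ 0.0143 -0.0094 -0.0046]
 [ 0.0205 -0.0139 -0.0068]
 [ 0.0267 -0.0185 -0.0088]
 [ 0.0328 -0.0229 -0.0099]
 [ 0.0391 -0.0276 -0.0111]]
[-0.0029 -0.0014  0.0523  0.0536  0.0518  0.05    0.0491  0.0462  0.044
  0.042   0.0409  0.0397]
-0.03 [334. 280.]
-0.013 [333. 265.]
0 [333. 256.]
0.017 [332. 245.]
```

View pics/w3.png

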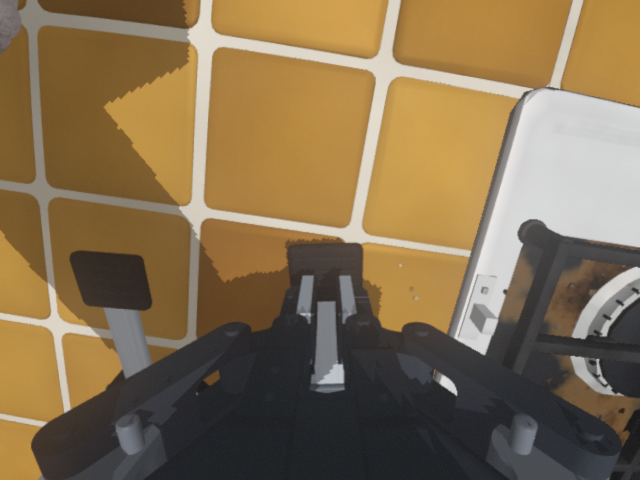

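The pad is still unpressed (pad top about 0.051), and the wrist camera puts the visible fingertips higher than the nominal 17 mm offset would. I'll keep descending on force feedback.

>>> {"method": "apply_moves", "body": {"targets": [[[0, 0, -0.05, 0, -0.8], [0, 0, -0.05, 0, -0.8], [0, 0, -0.05, 0, -0.8], [0, 0, -0.05, 0, -0.8], [0, 0, 0, 0, -0.8], [0, 0, 0, 0, -0.8]]]}}

```text
clock: 4.62
eef_pos: [0.5225, -0.1345, 0.0429]
tool_rot: [0.311, 0.95, -0.0, -0.0]
ft_force: [-1.2, -0.0, -0.5]
grip_width: 0.0086
grasp_force: 0.0
```

```bash
python3 - <<'E'
from h import *
o=get_obs();p,d=imaging.camera("wrist")
print(o["eef_pos"],o["ft_force"],o["tau"])
for col in(326,306,346):
  P=cloud("wrist",[(col,r) for r in range(236,320,6)],depth=d,obs=o);T=R.from_quat(o["tool_rot"]).as_matrix()
  print(col,np.c_[P[:,2]*1000,(P-o["eef_pos"])@T*1000].round(0).astype(int).tolist())
t,dt=imaging.camera("top");print("lid",cloud("top",[(252,198),(235,215),(270,180)],depth=dt)[:,2])
cv2.imwrite("pics/c4.png",np.hstack([cv2.resize(p[200:350,250:400],(400,400)),cv2.resize(t[200:320,150:270],(400,400))]))
E
```

```text
[ 0.52250371 -0.13454015  0.04285176] [-1.20142867 -0.04056234 -0.46513423] [ 6.72617225e-04 -4.31620538e+01  2.14315099e+01 -6.02850443e-03
 -1.63943710e-04 -3.26344366e-05]
326 [[-4, 7, 1, 47], [-1, 4, 1, 44], [46, 16, 1, -3], [52, 16, 1, -10], [53, 13, 1, -10], [52, 9, 1, -9], [52, 6, 1, -9], [52, 2, 1, -9], [50, -1, 1, -8], [52, -4, 1, -9], [49, -9, 1, -7], [50, -12, 1, -7], [47, -17, 1, -4], [45, -22, 1, -2]]
306 [[-3, 8, -12, 46], [-2, 4, -12, 45], [-1, 0, -12, 43], [53, 16, -9, -10], [52, 12, -9, -9], [54, 10, -9, -11], [52, 6, -9, -10], [68, 10, -8, -25], [76, 11, -8, -33], [80, 10, -7, -37], [87, 11, -7, -44], [92, 11, -7, -49], [96, 10, -7, -53], [99, 10, -6, -57]]
346 [[-2, 8, 14, 45], [-3, 4, 14, 46], [49, 18, 11, -6], [53, 16, 11, -10], [53, 13, 11, -10], [52, 9, 11, -10], [52, 6, 11, -9], [70, 11, 10, -27], [75, 10, 9, -32], [81, 10, 9, -38], [86, 10, 9, -43], [92, 11, 8, -49], [96, 10, 8, -53], [99, 10, 8, -57]]
lid [0.13377019 0.13072329 0.13101067]
```

View pics/c4.png

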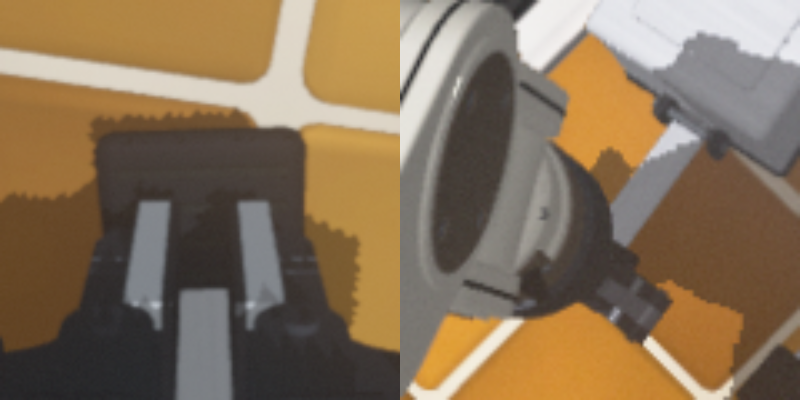

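The tips are about 25 mm behind the reported TCP, at a height of roughly 0.067, which leaves about 15 mm to the pad at 0.052. I'll go down to contact.

>>> {"method": "apply_moves", "body": {"targets": [[[0, 0, -0.06, 0, -0.8], [0, 0, -0.07, 0, -0.8], [0, 0, -0.07, 0, -0.8], [0, 0, -0.07, 0, -0.8], [0, 0, -0.07, 0, -0.8], [0, 0, -0.05, 0, -0.8], [0, 0, 0, 0, -0.8], [0, 0, 0, 0, -0.8]]]}}

```text
clock: 5.38
eef_pos: [0.5221, -0.1341, 0.0277]
tool_rot: [0.311, 0.95, 0.0, -0.001]
ft_force: [-2.7, 0.7, 5.7]
grip_width: 0.0082
grasp_force: 2.9
```

Contact, with 5.7 N upward. Pressing down now.

>>> {"method": "apply_moves", "body": {"targets": [[[0, 0, -0.08, 0, -0.8], [0, 0, -0.09, 0, -0.8], [0, 0, -0.09, 0, -0.8], [0, 0, -0.09, 0, -0.8], [0, 0, -0.09, 0, -0.8], [0, 0, -0.09, 0, -0.8], [0, 0, -0.09, 0, -0.8], [0, 0, -0.06, 0, -0.8]]]}}

```text
clock: 6.05
eef_pos: [0.5225, -0.1343, 0.001]
tool_rot: [0.311, 0.95, 0.0, -0.0]
ft_force: [-2.8, 0.9, 10.0]
grip_width: 0.0089
grasp_force: 5.2
```

```bash
python3 - <<'E'
from h import *
o=get_obs();p,d=imaging.camera("wrist");t,dt=imaging.camera("top")
print(o["clock"],o["eef_pos"],o["ft_force"])
print("pad z",cloud("wrist",[(316,r) for r in range(254,275,5)]+[(336,260)],depth=d,obs=o)[:,2].round(4))
cv2.imwrite("pics/c5.png",np.hstack([cv2.resize(p[200:350,250:400],(400,400)),cv2.resize(t[100:320,150:370],(400,400))]))
E
```

```text
6.05 [ 0.52245066 -0.13428961  0.00104759] [-2.8297987   0.92860862  9.98241579]
pad z [-0.0029  0.0161  0.0173  0.0183  0.0166  0.0161]
```

View pics/c5.png

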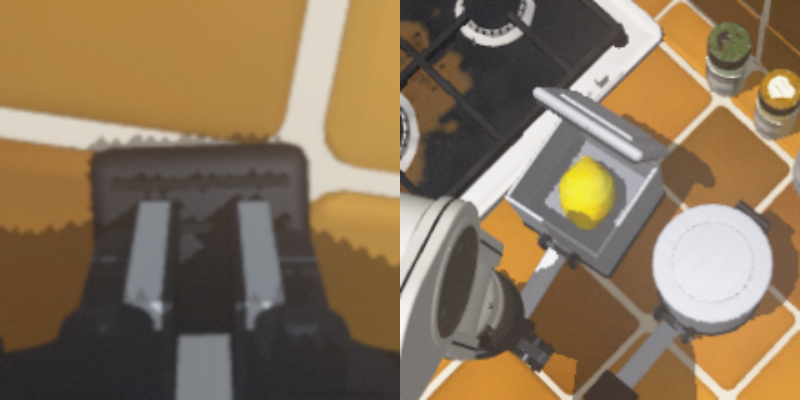

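The lid is wide open with a lemon inside, and the pad is at about 0.017. I'll press a little further to feel the stop, then hold.

>>> {"method": "apply_moves", "body": {"targets": [[[0, 0, -0.03, 0, -0.8], [0, 0, -0.03, 0, -0.8], [0, 0, 0, 0, -0.8], [0, 0, 0, 0, -0.8]]]}}

```text
clock: 6.48
eef_pos: [0.5227, -0.1344, -0.0002]
tool_rot: [0.311, 0.95, 0.0, 0.0]
ft_force: [-5.1, 2.5, 15.2]
grip_width: 0.0086
grasp_force: 8.0
```

At the stop, with 15 N. Holding for about 3 s.

>>> {"method": "apply_moves", "body": {"targets": [[[0, 0, 0, 0, -0.8], [0, 0, 0, 0, -0.8], [0, 0, 0, 0, -0.8], [0, 0, 0, 0, -0.8], [0, 0, 0, 0, -0.8], [0, 0, 0, 0, -0.8], [0, 0, 0, 0, -0.8], [0, 0, 0, 0, -0.8]]]}}

```text
clock: 7.15
eef_pos: [0.5227, -0.1344, -0.0002]
tool_rot: [0.311, 0.95, 0.0, 0.0]
ft_force: [-4.5, 1.7, 14.8]
grip_width: 0.0086
grasp_force: 7.9
```

>>> {"method": "apply_moves", "body": {"targets": [[[0, 0, 0, 0, -0.8], [0, 0, 0, 0, -0.8], [0, 0, 0, 0, -0.8], [0, 0, 0, 0, -0.8], [0, 0, 0, 0, -0.8], [0, 0, 0, 0, -0.8], [0, 0, 0, 0, -0.8], [0, 0, 0, 0, -0.8]]]}}

```text
clock: 7.82
eef_pos: [0.5227, -0.1344, -0.0002]
tool_rot: [0.311, 0.95, 0.0, 0.0]
ft_force: [-4.4, 1.5, 14.0]
grip_width: 0.0082
grasp_force: 7.9
```

>>> {"method": "apply_moves", "body": {"targets": [[[0, 0, 0, 0, -0.8], [0, 0, 0, 0, -0.8], [0, 0, 0, 0, -0.8], [0, 0, 0, 0, -0.8], [0, 0, 0, 0, -0.8], [0, 0, 0, 0, -0.8], [0, 0, 0, 0, -0.8], [0, 0, 0, 0, -0.8]]]}}

```text
clock: 8.48
eef_pos: [0.5227, -0.1344, -0.0002]
tool_rot: [0.311, 0.95, 0.0, 0.0]
ft_force: [-5.4, 1.9, 15.6]
grip_width: 0.0088
grasp_force: 7.9
```

>>> {"method": "apply_moves", "body": {"targets": [[[0, 0, 0, 0, -0.8], [0, 0, 0, 0, -0.8], [0, 0, 0, 0, -0.8], [0, 0, 0, 0, -0.8], [0, 0, 0, 0, -0.8], [0, 0, 0, 0, -0.8], [0, 0, 0, 0, -0.8], [0, 0, 0, 0, -0.8]]]}}

```text
clock: 9.15
eef_pos: [0.5227, -0.1344, -0.0002]
tool_rot: [0.311, 0.95, 0.0, 0.0]
ft_force: [-5.2, 1.0, 15.0]
grip_width: 0.0084
grasp_force: 7.9
```

Held for 3 s. Letting it up slowly at about 17 mm/s.

>>> {"method": "apply_moves", "body": {"targets": [[[0, 0, 0.02, 0, -0.8], [0, 0, 0.03, 0, -0.8], [0, 0, 0.035, 0, -0.8], [0, 0, 0.035, 0, -0.8], [0, 0, 0.035, 0, -0.8], [0, 0, 0.035, 0, -0.8], [0, 0, 0.035, 0, -0.8], [0, 0, 0.035, 0, -0.8]]]}}

```text
clock: 9.82
eef_pos: [0.5217, -0.1339, 0.0089]
tool_rot: [0.311, 0.95, 0.0, -0.001]
ft_force: [-4.2, 2.7, 7.4]
grip_width: 0.0085
grasp_force: 4.1
```

>>> {"method": "apply_moves", "body": {"targets": [[[0, 0, 0.035, 0, -0.8], [0, 0, 0.035, 0, -0.8], [0, 0, 0.035, 0, -0.8], [0, 0, 0.035, 0, -0.8], [0, 0, 0.035, 0, -0.8], [0, 0, 0.035, 0, -0.8], [0, 0, 0.035, 0, -0.8], [0, 0, 0.035, 0, -0.8]]]}}

```text
clock: 10.48
eef_pos: [0.5218, -0.1339, 0.0199]
tool_rot: [0.311, 0.95, 0.0, -0.001]
ft_force: [-2.9, 0.8, 6.9]
grip_width: 0.0083
grasp_force: 3.1
```

>>> {"method": "apply_moves", "body": {"targets": [[[0, 0, 0.035, 0, -0.8], [0, 0, 0.035, 0, -0.8], [0, 0, 0.035, 0, -0.8], [0, 0, 0.035, 0, -0.8], [0, 0, 0.035, 0, -0.8], [0, 0, 0.035, 0, -0.8], [0, 0, 0.035, 0, -0.8], [0, 0, 0.035, 0, -0.8]]]}}

```text
clock: 11.15
eef_pos: [0.5229, -0.1347, 0.0314]
tool_rot: [0.311, 0.95, 0.0, 0.0]
ft_force: [-0.5, 1.0, 5.5]
grip_width: 0.0088
grasp_force: 2.5
```

>>> {"method": "apply_moves", "body": {"targets": [[[0, 0, 0.035, 0, -0.8], [0, 0, 0.035, 0, -0.8], [0, 0, 0.05, 0, -0.8], [0, 0, 0.08, 0, -0.8], [0, 0, 0.1, 0, -0.8], [0, 0, 0.1, 0, -0.8], [0, 0, 0.05, 0, -0.8], [0, 0, 0, 0, -0.8]]]}}

```text
clock: 11.82
eef_pos: [0.5233, -0.1347, 0.0494]
tool_rot: [0.311, 0.95, 0.0, 0.001]
ft_force: [-0.1, -0.2, -0.5]
grip_width: 0.0086
grasp_force: 0.0
```

Clear of the pad. I'll rise further and check.

>>> {"method": "apply_moves", "body": {"targets": [[[0, 0, 0.3, 0, -0.8], [0, 0, 0.6, 0, -0.8], [0, 0, 0.6, 0, -0.8], [0, 0, 0.3, 0, -0.8], [0, 0, 0, 0, -0.8], [0, 0, 0, 0, -0.8], [0, 0, 0, 0, -0.8]]]}}

```text
clock: 12.4
eef_pos: [0.5219, -0.1344, 0.1195]
tool_rot: [0.311, 0.95, -0.0, -0.001]
ft_force: [0.4, -0.0, -0.4]
grip_width: 0.0083
grasp_force: 0.0
```

```bash
python3 - <<'E'
from h import *
t,dt=imaging.camera("top");o=get_obs()
print(o["clock"],o["eef_pos"],o["ft_force"],cloud("top",[(252,198),(235,215),(270,180),(322,247)],depth=dt)[:,2])
order.job_done()
E
```

```text
12.45 [ 0.52159796 -0.13430068  0.11919143] [-0.46271196  0.06331195 -0.60230555] [0.13488928 0.1333993  0.12852862 0.13512005]
the job is handed in; nothing more can be done
```

I held the square bin's lid fully open for about 3 s (there is a lemon inside), then let the pedal up slowly until the lid shut; I never touched the round bin, and I've handed the job in, though no verdict came back.

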